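# Unstack the leftover pots onto their cooling mats

### The job

The four pots of leftovers were stacked in two piles and must cool separately before they go into the fridge: take the piles apart and stand each pot upright in the middle of the cooling mat that has the colour of its lid. Keep the pots upright, set them down without dropping them, and leave the salt shaker and the spice jar standing where they are.

Things in the scene. Friction and masses are not known exactly. Their poses are not given: they have to be found in the camera images.
- pot_red: large closed round steel pot with a flat red lid that is fixed to it; plain upright cylinder 68 mm in diameter, 56 mm high over all (lid = top 18 mm); loose, about 0.15 to 0.3 kg; stands on the worktop at the start, with a small pot on its lid. Origin at the centre of its underside, z up along its axis.
- pot_blue: large closed round steel pot with a flat blue lid that is fixed to it; plain upright cylinder 68 mm in diameter, 56 mm high over all (lid = top 18 mm); loose, about 0.15 to 0.3 kg; stands on the worktop at the start, with a small pot on its lid. Origin at the centre of its underside, z up along its axis.
- pot_yellow: small closed round steel pot with a flat yellow lid that is fixed to it; plain upright cylinder 50 mm in diameter, 46 mm high over all (lid = top 18 mm); loose, about 0.09 to 0.18 kg; stands at the start on the lid of one of the two large pots, roughly centred. Origin at the centre of its underside, z up along its axis.
- pot_green: small closed round steel pot with a flat green lid that is fixed to it; plain upright cylinder 50 mm in diameter, 46 mm high over all (lid = top 18 mm); loose, about 0.09 to 0.18 kg; stands at the start on the lid of one of the two large pots, roughly centred. Origin at the centre of its underside, z up along its axis.
- mat_red: round flat red silicone mat, 94 mm in diameter, 6 mm thick, with a small flat hanging loop at its rim; fixed to the worktop (z = 0). Origin at the centre of its underside, z up; the loop lies along +x.
- mat_blue: round flat blue silicone mat, 94 mm in diameter, 6 mm thick, with a small flat hanging loop at its rim; fixed to the worktop (z = 0). Origin at the centre of its underside, z up; the loop lies along +x.
- mat_yellow: round flat yellow silicone mat, 80 mm in diameter, 6 mm thick, with a small flat hanging loop at its rim; fixed to the worktop (z = 0). Origin at the centre of its underside, z up; the loop lies along +x.
- mat_green: round flat green silicone mat, 80 mm in diameter, 6 mm thick, with a small flat hanging loop at its rim; fixed to the worktop (z = 0). Origin at the centre of its underside, z up; the loop lies along +x.
- salt_shaker: bystander: small glass salt shaker with a grey top, 44 mm in diameter, 90 mm high, loose, standing. Origin at the centre of its underside, z up.
- spice_jar: bystander: spice jar with a green cap, 46 mm in diameter, 106 mm high, loose, standing. Origin at the centre of its underside, z up.

How it is judged:
By the outcome, as a careful person would: the job done as asked, in the order asked, and still so for the second after the job is handed in, with the robot touching nothing.
It also fails if it takes over 106 s, if anything falls off the work surface, if the arm or the gripper's body presses on something with over 40 N, if the wrist force passes 120 N, or if a joint passes its speed limit or range.

### The arm

A 7-joint arm with a two-finger parallel gripper is mounted at the origin on a cart in front of the work surface, level with it; the furniture and walls round the work are solid. World frame = base frame: x ahead of the robot, y to its left, z up, the work surface at z = 0. Lengths are in mm, angles in degrees, forces in N, time in s.
With the tool pointing down it reaches from about 425 to 825 mm from the base axis. Payload 3.6 kg.
Tool frame: the origin (TCP) lies on the centre line of the jaws, within the pads' length; the fingertips stand 22 mm ahead of it and the grasp point (between the pads) lies 3 mm ahead of it (ctrl.tips_ahead is the distance from the TCP to the fingertips, in mm); z points along the fingers, y is the line along which they close (so a half turn about z gives the same grasp; the last joint's range is limited). The gripper opens to 93 mm and grips with 3 to 60 N. Pads are 15 mm wide; open, the fingers measure 128 mm over their backs; the gripper's body (75 mm by 188 mm) begins 65 mm behind the grasp point.
Start: joints at [71.19, 35.231, -0.722, 81.555, 0.464, 63.22, -2.315], TCP at [193.217, -620.589, 240.64] pointing down, gripper open.
Joint ranges: [-178.69, 178.69], [-17.37, 117.87], [-77.05, 75.6], [15.02, 138.74], [-78.02, 258.01], [0.78, 113.62], [-162.83, 162.83]. Speed limits (degrees/s): [159.86, 159.86, 180, 180, 180, 180, 180].

### API

Orientations are given as [roll, pitch, yaw] about the fixed x, y, z axes, in that order (R = Rz(yaw) Ry(pitch) Rx(roll)).
In Python, from plant import ctrl gives the robot as it stands.
- The arm moves only by the shell command python3 -m inch 'ROWS' [FORCE]. ROWS is a JSON object of lists of equal length, an entry for each row: "jaw": the opening, from 0 (shut) to 1 (fully open); "linear": the shift along the tool's x, y, z in units of 50 mm (1.0 is 50 mm), a list of three; "yaw": the turn about the tool's z in units of 10 degrees (1.0 is 10 degrees). A call has 1 to 10 rows; each row shifts and turns the commanded pose from where the row before left it, along the tool's axes as they then stand; what a row does not reach is not made up. A row lasts 1/8 s, in which the tool goes at most 62.5 mm and 10.7 degrees, less where a joint would pass 70% of its speed; a pose out of reach is approached as far as the arm can. A call is refused whole if a number of a shift passes 1 or a number of a turn 1, either way. A call with a gripper value outside its range is refused whole. The fingers move at their own pace and stop on an object; FORCE is the grip in N (left out, the last holds). Time passes only in rows, so rows that do not move let the fingers close. It gives the time, the measured TCP pose, the force, the opening and the grip force at its end, in the units of the state.
- ctrl.get_state(): the state, without advancing time (a new reading comes with each control period).
- ctrl.camera(name): name is "scene" or "top" or "wrist"; returns (picture, depth): 384x512x3 uint8, red, green, blue; 384x512 float32, mm along the optical axis (not along the pixel's ray), 0 where there is no reading.
- ctrl.get_calibration(name): a dict with "mtx" (3x3 intrinsics, pixels), "k1" (the pictures are not rectified: a ray, as slopes to the right and down, at radius r is drawn at 1 + k1 r^2 times it, then the intrinsics apply), "extrinsics" (4x4, takes a point from camera to world coordinates). Camera axes: x right, y down, z forward; pixel columns grow to the right and rows downward; lengths in mm; the calibration is good to about 2 mm. A picture is of the moment at which its call begins: read the wrist's pose just before it. get_calibration takes no time and is no camera call; for the wrist camera it gives the pose at the moment of the call.
- ctrl.sign_off(): hands the job in; it is judged then, once.
The state is a dict: "time_s": time; "qpos": joint angles; "qd": joint speeds; "effort": joint torques, N m; "ee_pos": TCP position; "ee_rot": TCP orientation; "ft_force": force on the tool from outside, world axes, zero at the start; "ft_torque": the same for the moment, N m; "opening": finger opening in mm; "gripper_force": force on a finger pad.
Only numpy, scipy, OpenCV 4.12 (cv2) and the standard library are available. Lean on these libraries where they do the work, as an engineer would, in place of code of your own. Each camera call takes 0.05 s, during which the arm holds its last target. There are 200 camera calls.

## Working session

There is one attempt and no reset: what is moved stays moved. The work goes in short steps, Python scripts to look and compute and a shell command to move; the robot and the scene stay as the last step left them, time stands still between calls to the robot, and variables do not carry over. Pictures are saved under pics/ and viewed, at most 14 in all, crops included, and the job is handed in when it is done.

```bash
ls; mkdir -p pics
python3 - <<'E'
from plant import ctrl
import cv2,numpy as np
np.set_printoptions(precision=3,suppress=True)
print(ctrl.get_state())
for n in ("scene","top"):
    im,d=ctrl.camera(n); c=ctrl.get_calibration(n); print(n,c['mtx'].tolist() if hasattr(c['mtx'],'tolist') else c['mtx'],c['k1'],np.array(c['extrinsics']))
    cv2.imwrite(f"pics/{n}0.png",im[:,:,::-1]); np.savez(f"pics/{n}0.npz",im=im,d=d)
E
```

```text
pics
{'time_s': 0.0, 'qpos': array([71.19 , 35.289, -0.723, 81.639,  0.465, 63.22 , -2.315]), 'qd': array([-0.023, -0.078, -0.014, -0.079,  0.044, -0.021, -0.106]), 'effort': array([ -0.   , -45.893,   0.209, -16.574,  -0.061,   0.02 ,   0.   ]), 'ee_pos': array([ 192.994, -619.925,  239.499]), 'ee_rot': array([-179.855,    0.002,   17.295]), 'ft_force': array([-1.217, -0.486, -0.394]), 'ft_torque': array([0.002, 0.02 , 0.01 ]), 'gripper_force': 0.0, 'opening': 93.02948839156242}
scene [[432.5824471533375, 0.0, 260.9974838978545], [0.0, 432.5824471533375, 187.12642331852342], [0.0, 0.0, 1.0]] 0.025586120198399846 [[  -0.592   -0.363    0.72  -381.847]
 [  -0.806    0.292   -0.515  683.088]
 [  -0.023   -0.885   -0.465  680.119]
 [   0.       0.       0.       1.   ]]
top [[384.3021590579622, 0.0, 258.6777974926762], [0.0, 384.3021590579622, 190.11459110299717], [0.0, 0.0, 1.0]] 0.019147380790448264 [[   0.028   -0.98     0.199  335.212]
 [  -1.      -0.028    0.       3.521]
 [   0.005   -0.199   -0.98  1108.662]
 [   0.       0.       0.       1.   ]]
```

View pics/top0.png

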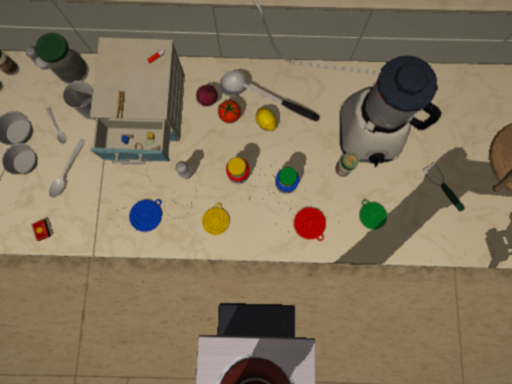

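View pics/scene0.png

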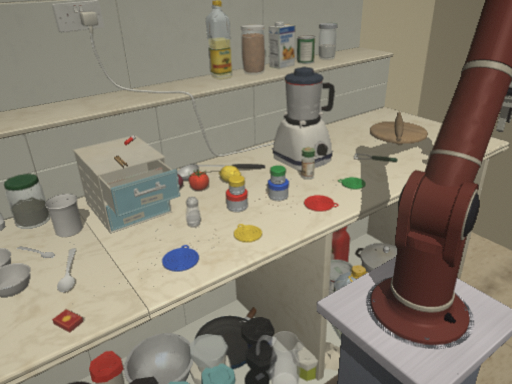

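Top view: yellow-on-red pile at about (237,168), green-on-blue at (288,180); mats blue (146,215), yellow (216,220), red (310,223), green (373,214); salt shaker (183,170), spice jar (346,163). The scene view agrees with this.

```bash
cat > h.py <<'E'
import cv2,numpy as np
from plant import ctrl
np.set_printoptions(precision=1,suppress=True)
HUE={'red':[(0,7),(173,180)],'yellow':[(22,32)],'green':[(50,85)],'blue':[(105,128)]}
def undist(uv,c):
    K=np.array(c['mtx']); uv=np.atleast_2d(uv).astype(float)
    return cv2.undistortPoints(uv.reshape(-1,1,2),K,np.array([c['k1'],0,0,0,0.])).reshape(-1,2)
def onplane(uv,c,z):
    s=undist(uv,c); T=np.array(c['extrinsics'])
    d=np.c_[s,np.ones(len(s))]@T[:3,:3].T
    return T[:3,3]+d*((z-T[2,3])/d[:,2])[:,None]
def mask(im,col,smin=120,vmin=50):
    h=cv2.cvtColor(im,cv2.COLOR_RGB2HSV)
    return sum(cv2.inRange(h,(a,smin,vmin),(b,255,255)) for a,b in HUE[col])
def blobs(im,col,minA=60,**k):
    n,l,s,ce=cv2.connectedComponentsWithStats(mask(im,col,**k))
    return [(s[i,4],ce[i],s[i,:4],(l==i)) for i in range(1,n) if s[i,4]>=minA]
def circ(m,c,z):
    "least-squares circle through the convex hull of a blob cast on plane z"
    cs,_=cv2.findContours(m.astype(np.uint8),cv2.RETR_EXTERNAL,cv2.CHAIN_APPROX_NONE)
    p=onplane(max(cs,key=len).reshape(-1,2),c,z)[:,:2]
    for _ in range(4):
        s=np.linalg.lstsq(np.c_[2*p,np.ones(len(p))],(p**2).sum(1),rcond=None)[0]
        r=np.sqrt(s[2]+s[:2]@s[:2]); e=np.linalg.norm(p-s[:2],axis=1)-r
        if len(p)>12: p=p[np.abs(e)<max(1.5,1.5*np.median(np.abs(e)))]
    return s[:2],2*r
E
python3 - <<'E'
from h import *
for n in ("top","scene"):
    c=ctrl.get_calibration(n); f=np.load(f'pics/{n}0.npz'); im,d=f['im'],f['d']
    for col in HUE:
        for a,ce,b,m in blobs(im,col,80):
            zs=6
            dd=np.median(d[m]); s=undist(ce,c)[0]; T=np.array(c['extrinsics'])
            P=T[:3,:3]@(np.r_[s,1]*dd)+T[:3,3]
            print(n,col,a,ce,b,'depth',P,end=' ')
            for z in (6,56,102):
                if abs(z-P[2])<22: print('z',z,*circ(m,c,z),end=' ')
            print()
E
```

```text
top red 305 [206.1  95.2] [197  85  19  21] depth [832.  167.5  47.7] z 56 [828.8 165.1] 58.71074523642874 
top red 248 [229.6 113.2] [218 100  23  23] depth [776.6  95.3  50.4] z 56 [780.   96.6] 63.54201817628136 
top red 150 [239.2 174.2] [226 160  24  22] depth [592.6  60.2  56.2] z 56 [606.6  65.5] 65.1791074343606 
top red 855 [309.8 223.3] [294 207  32  34] depth [ 465.6 -145.6    6. ] z 6 [ 466.7 -145.5] 92.25275454708466 
top red 192 [ 40.4 229.8] [ 32 220  17  21] depth [425.2 615.8  15. ] z 6 [426.7 620.3] 53.0561894939151 
top red 297 [234.2 372.7] [221 360  27  24] depth [63.3 54.9 13.1] z 6 [68.1 63.3] 61.05240358580048 
top yellow 388 [265.8 118.8] [255 108  22  23] depth [763.1 -10.9  49.2] z 56 [760.9  -9.5] 63.108940822871034 
top yellow 257 [236.5 166.1] [228 157  18  19] depth [603.8  65.8 102. ] z 102 [603.4  66.2] 48.349600597001135 
top yellow 630 [215.3 220.2] [202 203  28  32] depth [466.7 126.4   6.3] z 6 [466.  126.3] 78.35697019483686 
top green 99 [54.1 49.5] [45 42 18 17] depth [910.9 578.  137.1] 
top green 258 [287.5 175.7] [279 167  18  19] depth [581
[... 1487 characters left out ...]
[232.  175.7] [220 166  24  21] depth [740.   -1.3  37.7] z 56 [696.3 -14.1] 152.96566621400606 
scene yellow 381 [247.2 232.8] [234 224  28  18] depth [464.  129.    6.3] z 6 [465.5 129.5] 80.25339121164066 
scene yellow 101 [357.3 271.9] [349 266  17  12] depth [ 502.8 -406.3 -420. ] 
scene yellow 118 [308.  373.9] [300 368  16  12] depth [ 440.6 -101.5 -714.9] 
scene green 152 [352.4 182.6] [343 178  19  10] depth [ 492.8 -323.1    6.5] z 6 [ 493.5 -325.6] 66.40512746247991 
scene blue 112 [278.4 185.5] [269 179  19  11] depth [561.5 -59.6  54.1] z 56 [564.4 -61.8] 62.0437358668436 
scene blue 618 [180.1 258.8] [163 246  35  25] depth [472.1 332.    6.8] z 6 [474.8 330.1] 89.2596063413171
```

```bash
python3 - <<'E'
from h import *
c=ctrl.get_calibration('top'); f=np.load('pics/top0.npz'); d=f['d']
v,u=np.mgrid[:384,:512]; s=undist(np.c_[u.ravel(),v.ravel()],c); T=np.array(c['extrinsics'])
P=(np.c_[s,np.ones(len(s))]*d.reshape(-1,1))@T[:3,:3].T+T[:3,3]
x,y,z=P.T; ok=d.ravel()>0
# height map, 40mm cells
print('      '+' '.join(f'{yy:4d}' for yy in range(480,-520,-40)))
for xx in range(840,400,-40):
    r=[]
    for yy in range(480,-520,-40):
        k=ok&(abs(x-xx)<20)&(abs(y-yy)<20); r.append(f'{z[k].max() if k.any() else -9:4.0f}')
    print(xx,' ',' '.join(r))
for n,(cx,cy),h in (('salt',(183,168),90),('jar',(347,158),106)):
    k=ok&(abs(u.ravel()-cx)<16)&(abs(v.ravel()-cy)<16)&(abs(z-h)<6); print(n,k.sum(),P[k].mean(0),P[k].min(0),P[k].max(0))
E
python3 -m inch '{"jaw":[1,1,1,1,1,1,1,1],"linear":[[0,0,0],[0,0,0],[0,0,0],[0,0,0],[0,0,0],[0,0,0],[0,0,0],[0,0,0]],"yaw":[-1,-1,-1,-1,-1,-1,-1,-0.27]}' 20
```

```text
480  440  400  360  320  280  240  200  160  120   80   40    0  -40  -80 -120 -160 -200 -240 -280 -320 -360 -400 -440 -480
840    101  193  195  194  196  209  193   58   72   42   47   47   42   36   35    6    7    5  125  179   -9   -9   -9   -9   15
800    101  193  196  194  195  195  195   42   50   67   71    5   60   51   33   30   22    7  159  326  341  324   -9   -9   12
760    101  195  194  206  195  195  194    7    6   61   62   40   63   59    6    6   15    6  321  347  349  348  321    6    6
720     -9  194  194  205  196  195  195    5    5    9    6    6   44   47    6    7    5    5  322  345  348  347  320    7    7
680     -9  193  194  204  192  193  194    6    6    7    6    6    6    7    7    5    6    5  149  323  325  324  295    7    6
640      6  184  184  183  109  116  178    5    5    6  104  104   10    7    5    6    8  107  111  111  109  108   63    5   12
600      5  184  187  187  188  187  185   92    5    7  107  106    6  105  106   59    5   78  110    6    5    6    5    6   12
560      6    5    6    5    5    6    6    5    6    6   58   58    7  108  106   59    6    7    6    6    5    5    7    6    6
520      7    7    8   10   11    9    7    6    7   10    5    6    7    7    6    9   10    6    6   10   11   13    8    8    6
480      5    5    6   13   12   10    6    6   11   10   10    6    6    5    7   13   12   11    7   12   11   12    6    5    7
440      6    5    5   12   13   10    5    6   11   12   11    7    6    6    7   13   11   11    6    5   11   10    7    6    6
salt 77 [602.6 218.8  87.2] [589.6 205.3  84. ] [615.9 232.6  92.3]
jar 246 [ 632.8 -243.5  106. ] [ 606.  -275.5  100. ] [ 678.5 -219.   111.7]
time_s: 1.1
ee_pos: [192.8, -620.3, 239.9]
ee_rot: [-180.0, -0.1, 90.1]
ft_force: [0.3, -0.1, -0.7]
opening: 93.2
gripper_force: 0.0
```

```bash
python3 -m inch '{"jaw":[1,1,1,1,1,1,1,1,1,1],"linear":[[1,0.7,0],[1,0.7,0],[1,0.7,0],[1,0.7,0],[1,0.7,0],[1,0.7,0],[1,0.7,0],[1,0.7,0],[1,0.7,0],[1,0.7,0]],"yaw":[0,0,0,0,0,0,0,0,0,0]}'
```

```text
time_s: 2.35
ee_pos: [543.9, -119.2, 240.4]
ee_rot: [-180.0, 0.0, 90.0]
ft_force: [0.7, -0.5, -0.8]
opening: 93.0
gripper_force: 0.0
```

```bash
python3 -m inch '{"jaw":[1,1,1],"linear":[[0.48,0.38,0],[0.48,0.38,0],[0,0,0]],"yaw":[0,0,0]}'
cat > wr.py <<'E'
import sys
from h import *
def look(name,items):
    c=ctrl.get_calibration('wrist'); im,d=ctrl.camera('wrist'); T=np.array(c['extrinsics'])
    cv2.imwrite(f'pics/{name}.png',im[:,:,::-1]); np.savez(f'pics/{name}.npz',im=im,d=d)
    print(ctrl.get_state()['ee_pos'])
    for col,z in items:
        for a,ce,b,m in blobs(im,col,300):
            k=m&(d>0); s=undist(ce,c)[0]
            P=T[:3,:3]@(np.r_[s,1]*np.median(d[k]))+T[:3,3] if k.any() else None
            print(col,a,ce,b,P,circ(m,c,z))
if __name__=='__main__': look(sys.argv[1],[(a.split(':')[0],float(a.split(':')[1])) for a in sys.argv[2:]])
E
python3 wr.py w1 green:102 blue:56 red:6; python3 -c "
import cv2;print(cv2.imread('pics/w1.png').shape)"
```

```text
time_s: 2.72
ee_pos: [581.9, -69.6, 240.1]
ee_rot: [-180.0, -0.1, 90.3]
ft_force: [-0.3, -0.9, 0.9]
opening: 92.8
gripper_force: 0.0
[581.  -72.  240.1]
green 2042 [252.2 186.8] [227 161  52  52] [581.3 -70.9 101.7] (array([581.4, -71.3]), np.float64(47.879621454800905))
green 2006 [190.8 340.1] [163 317  60  47] [ 494.  -325.3    5.4] (array([ 516.4, -241.8]), np.float64(58.53257732578866))
blue 815 [255.1 163.3] [224 148  60  48] [584.3 -56.9  55.9] (array([582.6, -72.5]), np.float64(64.20667683545794))
red 2280 [456.3  19.6] [423   0  84  43] [776.1  81.6  48.4] (array([803.7, 104.1]), np.float64(72.12328304546442))
red 1192 [280.8  55.5] [247  18  70  58] [608.7  49.6  54.9] (array([612.1,  73.8]), np.float64(74.97081081833241))
red 2996 [165.3 215.6] [127 187  73  68] [ 469.8 -134.8    6.1] (array([ 466.7, -143.1]), np.float64(92.02806125597759))
(384, 512, 3)
```

View pics/w1.png

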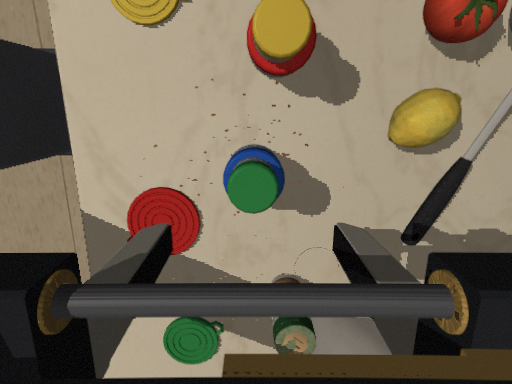

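The wrist view shows green on blue with lids at (252,187), yellow on red at (281,35), the red mat at (165,216) and the green mat at (191,340). These agree with the top camera to about 2 mm, so I'm descending on green.

```bash
python3 -m inch '{"jaw":[1,1,1,1,1,0,0,0,0,0],"linear":[[0,0,0.9],[0,0,0.9],[0,0,0.7],[0,0,0.4],[0,0,0.2],[0,0,0],[0,0,0],[0,0,0],[0,0,0],[0,0,0]],"yaw":[0,0,0,0,0,0,0,0,0,0]}' 25
```

```text
time_s: 4.03
ee_pos: [581.6, -72.6, 86.1]
ee_rot: [179.9, 0.0, 90.0]
ft_force: [-0.4, -0.0, 0.6]
opening: 49.6
gripper_force: 25.0
```

```bash
python3 -m inch '{"jaw":[0,0,0,0,0,0,0,0,0,0],"linear":[[0,0,-0.2],[0,0,-0.6],[0,0,-0.8],[-0.6,-0.58,0],[-0.8,-0.58,0],[-0.9,-0.58,0],[-0.9,0,0],[-0.9,0,0],[-0.6,0,0],[-0.38,0,0]],"yaw":[0,0,0,0,0,0,0,0,0,0]}'
python3 -m inch '{"jaw":[0,0],"linear":[[0,0,0],[0,0,0]],"yaw":[0,0]}'; python3 wr.py w2 green:6 red:6 yellow:56
```

```text
time_s: 5.28
ee_pos: [493.7, -328.5, 165.8]
ee_rot: [-180.0, 0.0, 89.9]
ft_force: [-0.1, -0.1, -0.9]
opening: 49.8
gripper_force: 25.0
time_s: 5.52
ee_pos: [494.7, -324.4, 165.8]
ee_rot: [180.0, -0.1, 90.1]
ft_force: [-0.5, 0.7, -1.5]
opening: 49.5
gripper_force: 25.0
[ 494.8 -324.3  165.8]
green 667 [426.8  88.4] [415  57  32  61] [ 608.  -241.5   94.5] (array([ 667.5, -237.9]), np.float64(45.54716279545857))
green 3730 [252.  174.1] [212 144  86  63] [ 494.1 -318.3    5.7] (array([ 493.1, -326.8]), np.float64(76.72584128620913))
green 6127 [252.6 251.4] [200 208 105  75] [ 494.3 -315.9  180.9] (array([ 495.7, -406.2]), np.float64(99.90792186416671))
red 2732 [216.2  14.2] [163   0 106  36] [ 462.4 -176.1    5.9] (array([ 461.3, -155.7]), np.float64(76.41580800690646))
```

Run:
```python
from h import *
c=ctrl.get_calibration('wrist'); im=np.load('pics/w2.npz')['im']
for a,ce,b,m in blobs(im,'green',300): print(ce,circ(m,c,182),circ(m,c,6))
```

```text
[426.8  88.4] (array([ 567.2, -245.7]), np.float64(19.686373818747114)) (array([ 667.6, -237.7]), np.float64(45.55366151640471))
[252.  174.1] (array([ 493.8, -283. ]), np.float64(32.114758936925746)) (array([ 493.2, -326.8]), np.float64(76.74096082840134))
[252.6 251.4] (array([ 494.5, -316.8]), np.float64(42.19152214415247)) (array([ 495.8, -406.1]), np.float64(99.9351817699845))
```

View pics/w2.png

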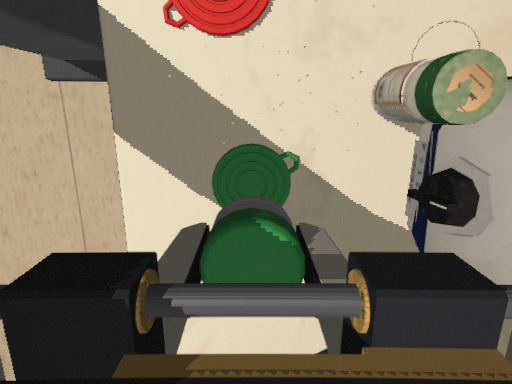

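The held green lid spans (200–305, 208–283), and the bar hides its rear edge. The mat is at (252,178). I'll fit the lid on its visible front arc only.

```bash
cat >> h.py <<'E'
def arc(m,c,z,r,vmax):
    "centre of a circle of known diameter 2r from the contour points above row vmax"
    from scipy.optimize import least_squares
    cs,_=cv2.findContours(m.astype(np.uint8),cv2.RETR_EXTERNAL,cv2.CHAIN_APPROX_NONE)
    q=max(cs,key=len).reshape(-1,2); p=onplane(q[q[:,1]<vmax],c,z)[:,:2]
    f=least_squares(lambda s:np.linalg.norm(p-s,axis=1)-r,p.mean(0)-[0,5],loss='soft_l1')
    return f.x,np.abs(f.fun).mean()
E
python3 - <<'E'
from h import *
c=ctrl.get_calibration('wrist'); im=np.load('pics/w2.npz')['im']
for a,ce,b,m in blobs(im,'green',300):
    if ce[1]>220: print(arc(m,c,182,24.5,262),arc(m,c,182,24.5,245))
E
```

```text
(array([ 494.9, -321.3]), np.float64(1.115868412433919)) (array([ 495.2, -321.1]), np.float64(1.0822194278755646))
```

```bash
python3 -m inch '{"jaw":[0,0,0,0,0,0,0],"linear":[[-0.07,0,0.7],[0,0,0.8],[0,0,0.6],[0,0,0.3],[0,0,0.12],[0,0,0],[0,0,0]],"yaw":[0,0,0,0,0,0,0]}'
python3 -m inch '{"jaw":[0,0,0,0],"linear":[[0,0,0.03],[0,0,0.02],[0,0,0.02],[0,0,0]],"yaw":[0,0,0,0]}'
```

```text
time_s: 6.45
ee_pos: [495.1, -330.4, 40.8]
ee_rot: [179.9, 0.1, 90.0]
ft_force: [-0.1, 0.0, -0.3]
opening: 50.2
gripper_force: 25.0
time_s: 6.95
ee_pos: [494.2, -330.1, 36.1]
ee_rot: [-180.0, -0.0, 90.0]
ft_force: [0.3, -0.5, -1.6]
opening: 49.5
gripper_force: 25.0
```

Run:
```python
from h import *
for i in range(3): 
    import time
for n in ('wrist','top','scene'):
    c=ctrl.get_calibration(n); im,d=ctrl.camera(n); print(n,ctrl.get_state()['ee_pos'])
    np.savez(f'pics/{n}3.npz',im=im,d=d); cv2.imwrite(f'pics/{n}3.png',im[:,:,::-1])
    for a,ce,b,m in blobs(im,'green',60):
        print(a,ce,b,'z6',circ(m,c,6),'z52',circ(m,c,52), arc(m,c,52,24.5,262) if n=='wrist' and ce[1]>220 else '')
im=np.hstack([cv2.imread('pics/wrist3.png')[100:,100:420],cv2.resize(cv2.imread('pics/top3.png')[170:250,330:430],(355,284),interpolation=cv2.INTER_NEAREST)]); cv2.imwrite('pics/c3.png',im)
```

```text
wrist [ 494.2 -330.1   36.1]
11546 [253.7 223.8] [186 161 146 122] z6 (array([ 493.7, -327.4]), np.float64(79.03349672117528)) z52 (array([ 493.7, -308.8]), np.float64(57.88192016737477)) (array([ 494.2, -303.5]), np.float64(3.3174075572171664))
top [ 494.2 -330.1   36.1]
376 [50.5 46.3] [39 36 24 21] z6 (array([999.6, 667.7]), np.float64(68.92908185984014)) z52 (array([971.9, 640.1]), np.float64(66.11424928343848)) 
167 [365.3 215.1] [360 202  12  27] z6 (array([ 494.5, -322.5]), np.float64(65.33813388697781)) z52 (array([ 487.8, -308.9]), np.float64(62.61240855816505)) 
scene [ 494.3 -330.1   36.2]
```

View pics/c3.png

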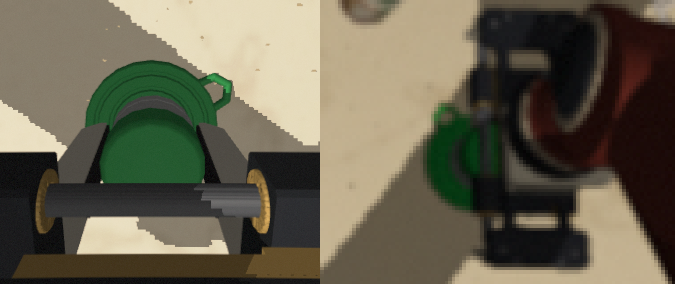

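Run:
```python
from h import *
c=ctrl.get_calibration('wrist'); im=np.load('pics/wrist3.npz')['im']; d=np.load('pics/wrist3.npz')['d']
T=np.array(c['extrinsics'])
for v in range(158,262,3):
    s=undist([252,v],c)[0]; print(v,im[v,252],T[:3,:3]@(np.r_[s,1]*d[v,252])+T[:3,3])
```

```text
158 [135 126 107] [ 493.6 -287.2    0. ]
161 [21 56 26] [ 493.6 -288.4    3.4]
164 [34 88 46] [ 493.6 -289.8    5.4]
167 [35 86 45] [ 493.6 -291.4    6.1]
170 [29 83 41] [ 493.6 -293.3    5.4]
173 [36 87 46] [ 493.6 -295.3    4. ]
176 [30 81 42] [ 493.6 -296.4    7.1]
179 [38 89 47] [ 493.6 -298.3    6.8]
182 [35 88 47] [ 493.6 -300.     6.7]
185 [32 84 42] [ 493.6 -301.8    6.7]
188 [32 85 46] [ 493.6 -304.2    4.4]
191 [33 81 43] [ 493.6 -305.5    6.3]
194 [34 84 43] [ 493.6 -307.4    6. ]
197 [64 64 62] [ 493.6 -307.3   12.5]
200 [66 65 64] [ 493.6 -307.7   17. ]
203 [65 64 62] [ 493.6 -307.1   24.1]
206 [68 65 64] [ 493.6 -307.2   28.8]
209 [21 53 28] [ 493.6 -306.3   36.3]
212 [25 55 30] [ 493.6 -305.9   41.9]
215 [17 52 26] [ 493.6 -306.3   44.8]
218 [15 52 22] [ 493.6 -306.1   49.4]
221 [23 65 33] [ 493.6 -306.8   51.4]
224 [31 74 39] [ 493.6 -308.2   51.3]
227 [36 88 46] [ 493.7 -257.1  180.3]
230 [35 90 47] [ 493.6 -310.7   52.3]
233 [34 88 46] [ 493.6 -312.1   52.3]
236 [37 90 48] [ 493.6 -313.4   52.6]
239 [40 91 50] [ 493.6 -315.    52.3]
242 [36 88 47] [ 493.6 -316.6   52. ]
245 [37 89 47] [ 493.6 -318.2   51.6]
248 [35 88 45] [ 493.6 -320.    51. ]
251 [38 90 48] [ 493.6 -321.3   51.4]
254 [36 89 46] [ 493.6 -323.1   50.7]
257 [38 90 49] [ 493.6 -324.3   51.4]
260 [40 91 51] [ 493.6 -325.4   52.1]
```

The depth profile puts the front of the green pot 19 mm from the mat rim, and it should be 15 mm. I'll shift the pot about 3.5 mm toward +y, set it down and release.

```bash
python3 -m inch '{"jaw":[0,0,0,0,0,0],"linear":[[0,0,-0.04],[0.07,0,0],[0,0,0],[0,0,0.04],[0,0,0.01],[0,0,0]],"yaw":[0,0,0,0,0,0]}'
python3 -m inch '{"jaw":[0,0,0,0],"linear":[[0,0,0.01],[0,0,0.01],[0,0,0.01],[0,0,0]],"yaw":[0,0,0,0]}'
```

```text
time_s: 7.85
ee_pos: [494.4, -326.7, 36.1]
ee_rot: [180.0, 0.0, 90.0]
ft_force: [-1.7, 0.3, 3.0]
opening: 49.5
gripper_force: 25.0
time_s: 8.35
ee_pos: [494.4, -326.6, 36.0]
ee_rot: [180.0, 0.0, 90.0]
ft_force: [-2.5, 1.9, 12.5]
opening: 49.8
gripper_force: 25.0
```

```bash
python3 -m inch '{"jaw":[0,0.7,1,1,1,1,1,1,1,1],"linear":[[0,0,-0.02],[0,0,0],[0,0,0],[0,0,-0.3],[0,0,-0.9],[0,0,-0.9],[0,0,-0.9],[0.9,0,0],[1,0,0],[1,0,0]],"yaw":[0,0,0,0,0,0,0,0,0,0]}'
python3 -m inch '{"jaw":[1,1,1,1,1,1,1],"linear":[[1,0.45,0],[1,0.45,0],[1,0.45,0],[1,0.45,0],[0.95,0.38,0],[0,0,0],[0,0,0]],"yaw":[0,0,0,0,0,0,0]}'
python3 wr.py w4 yellow:102 red:56
```

```text
time_s: 9.6
ee_pos: [494.4, -180.2, 186.3]
ee_rot: [179.9, 0.0, 90.0]
ft_force: [0.7, 0.5, -0.3]
opening: 92.6
gripper_force: 0.0
time_s: 10.48
ee_pos: [603.1, 65.1, 185.5]
ee_rot: [-180.0, 0.1, 90.0]
ft_force: [-0.2, -0.7, -0.3]
opening: 93.0
gripper_force: 0.0
[603.1  64.  185.4]
yellow 5314 [116.4 113.9] [75 74 95 81] [466.  128.2   5.5] (array([505.8, 130.3]), np.float64(55.40392433224075))
yellow 3165 [255.  197.6] [224 166  63  64] [604.7  69.2 101.6] (array([604.6,  68.7]), np.float64(49.0340745299292))
yellow 2475 [415.6 244.7] [379 221  72  59] [762.7   4.9  47.8] (array([733.2,  27.9]), np.float64(48.05712480204238))
red 1684 [498.1  66.4] [480  29  32  73] [814.3 168.   37.8] (array([809.8, 168.1]), np.float64(46.485919714363675))
red 3109 [439.8 142.6] [409 109  71  74] [769.9 104.4  48.2] (array([767.2, 104.5]), np.float64(55.8232155967379))
red 345 [484.6 132.2] [474 118  23  25] [802.  113.9  55.2] (array([802. , 114.6]), np.float64(17.805705349206434))
red 1371 [264.1 166.5] [223 147  73  60] [613.2  84.4  55.8] (array([608.7,  69.5]), np.float64(64.58904925358398))
red 2939 [147.7 344.3] [109 317  72  55] [ 473.  -149.9    5.2] (array([ 490.6, -104.8]), np.float64(68.67999304432358))
```

```bash
python3 -m inch '{"jaw":[1,1,1,1,0,0,0,0,0,0],"linear":[[0.04,0.02,0.7],[0,0,0.7],[0,0,0.4],[0,0,0.18],[0,0,0],[0,0,0],[0,0,0],[0,0,0],[0,0,0],[0,0,0]],"yaw":[0,0,0,0,0,0,0,0,0,0]}'
python3 - <<'E'
from h import *
c=ctrl.get_calibration('top')
# mat yellow in all views (z 6)
for n in ('top0','scene0'):
    c=ctrl.get_calibration(n[:-1]); im=np.load(f'pics/{n}.npz')['im']
    for col,a in (('yellow',600),('red',800),('blue',600)):
        for A,ce,b,m in blobs(im,col,370): 
            p,dm=circ(m,c,6)
            if 75<dm<100: print(n,col,p,dm)
E
```

```text
time_s: 11.78
ee_pos: [604.6, 67.9, 86.6]
ee_rot: [180.0, -0.0, 90.0]
ft_force: [-0.6, -0.2, 2.3]
opening: 49.4
gripper_force: 25.0
top0 yellow [466.  126.3] 78.35697019483686
top0 red [ 466.7 -145.5] 92.25275454708466
top0 blue [476.9 328.2] 89.05580694023865
scene0 yellow [465.5 129.5] 80.25339121164066
scene0 red [ 464.6 -144. ] 92.5456117962872
scene0 blue [474.8 330.1] 89.2596063413171
```

```bash
python3 -m inch '{"jaw":[0,0,0,0,0,0,0,0,0,0],"linear":[[0,0,-0.2],[0,0,-0.6],[0,0,-0.8],[0.4,-0.7,0],[0.4,-0.8,0],[0.29,-0.8,0],[0.1,-0.47,0],[0,0,0],[0,0,0],[0,0,0]],"yaw":[0,0,0,0,0,0,0,0,0,0]}'
python3 -m inch '{"jaw":[0,0,0,0,0,0,0],"linear":[[0,0,0.7],[0,0,0.8],[0,0,0.6],[0,0,0.3],[0,0,0.12],[0,0,0],[0,0,0]],"yaw":[0,0,0,0,0,0,0]}'
cat > prof.py <<'E'
# gap between mat rim and pot front face along the image column through the mat centre, and sideways extents
import sys
from h import *
name,R,r,zt=sys.argv[1],*map(float,sys.argv[2:5])
c=ctrl.get_calibration('wrist'); im,d=ctrl.camera('wrist'); T=np.array(c['extrinsics']); st=ctrl.get_state()
cv2.imwrite(f'pics/{name}.png',im[:,:,::-1]); np.savez(f'pics/{name}.npz',im=im,d=d)
v,u=np.mgrid[:384,:512]; s=undist(np.c_[u.ravel(),v.ravel()],c)
P=((np.c_[s,np.ones(len(s))]*d.reshape(-1,1))@T[:3,:3].T+T[:3,3]).reshape(384,512,3)
print('tcp',st['ee_pos'],st['ft_force'])
e=np.array([float(a) for a in sys.argv[5:7]])  # expected mat centre
f=-T[:2,1]/np.linalg.norm(T[:2,1]); g=np.array([-f[1],f[0]]) # image-up direction on the worktop
q=P[...,:2]-e; F=q@f; G=q@g; z=P[...,2]
k=(d>0)&(abs(G)<5)&(v<275)
pm=k&(abs(z-6)<2.5)&(F<R+8); pf=k&(z>zt-40)&(z<zt-6)&(F>-10)&(F<R)
print('fwd dir',f,'mat rim',np.percentile(F[pm],98)-R,'pot centre',np.median(F[pf])-r)
lid=(d>0)&(abs(z-zt)<3)&(abs(F)<R)&(abs(G)<R)&(v<275); print('lid side extents',np.percentile(G[lid],[1,99]))
E
python3 prof.py w5 40 25 56 466 127.5
```

```text
time_s: 13.02
ee_pos: [467.1, 126.9, 166.2]
ee_rot: [179.9, -0.0, 89.9]
ft_force: [-0.8, 0.9, -1.8]
opening: 49.6
gripper_force: 25.0
time_s: 13.9
ee_pos: [466.6, 127.6, 41.1]
ee_rot: [179.9, -0.0, 90.0]
ft_force: [0.2, -0.8, -0.5]
opening: 49.8
gripper_force: 25.0
tcp [466.5 127.6  41.1] [ 0.3 -0.9 -1.7]
fwd dir [0. 1.] mat rim -1.2113053161610239 pot centre -2.681431845769197
lid side extents [-35.9  35.7]
```

```bash
python3 -m inch '{"jaw":[0,0,0,0,0],"linear":[[0.02,-0.01,0.05],[0,0,0.03],[0,0,0.01],[0,0,0],[0,0,0]],"yaw":[0,0,0,0,0]}'
python3 -m inch '{"jaw":[0,0,0],"linear":[[0,0,0.01],[0,0,0],[0,0,0]],"yaw":[0,0,0]}'
```

```text
time_s: 14.58
ee_pos: [465.4, 128.6, 36.5]
ee_rot: [180.0, 0.0, 90.0]
ft_force: [-0.4, -0.3, 5.9]
opening: 49.6
gripper_force: 25.0
time_s: 14.95
ee_pos: [465.3, 128.5, 36.5]
ee_rot: [179.9, 0.0, 90.0]
ft_force: [-1.7, -0.5, 9.7]
opening: 49.7
gripper_force: 25.0
```

```bash
python3 -m inch '{"jaw":[0,0.7,1,1,1,1,1,1,1,1],"linear":[[0,0,-0.015],[0,0,0],[0,0,0],[0,0,-0.3],[0,0,-0.9],[0,0,-0.9],[0,0,-0.9],[-0.4,0.9,0],[-0.4,0.95,0],[-0.4,0.95,0]],"yaw":[0,0,0,0,0,0,0,0,0,0]}'
python3 -m inch '{"jaw":[1,1,1],"linear":[[0,0,0],[0,0,0],[0,0,0]],"yaw":[0,0,0]}'
python3 wr.py w6 red:56 yellow:52 yellow:6
python3 - <<'E'
from h import *
for n in ('top','scene'):
    c=ctrl.get_calibration(n); im,d=ctrl.camera(n)
    np.savez(f'pics/{n}6.npz',im=im,d=d); cv2.imwrite(f'pics/{n}6.png',im[:,:,::-1])
    for col,z in (('green',52),('green',6),('red',56),('blue',56),('yellow',52)):
        for a,ce,b,m in blobs(im,col,100):
            p,dm=circ(m,c,z)
            if 430<p[0]<630 and abs(p[1])<350 and dm<100: print(n,col,z,a,ce,p,dm)
E
```

```text
time_s: 16.2
ee_pos: [606.5, 67.6, 187.4]
ee_rot: [179.9, -0.0, 90.0]
ft_force: [0.7, 0.8, -0.1]
opening: 92.9
gripper_force: 0.0
time_s: 16.58
ee_pos: [604.0, 69.7, 186.5]
ee_rot: [-180.0, -0.0, 90.1]
ft_force: [0.3, -0.2, -0.2]
opening: 93.0
gripper_force: 0.0
[604.1  69.5 186.5]
red 1879 [496.8  73.1] [477  35  35  74] [814.8 168.1  39. ] (array([810.3, 167.9]), np.float64(48.18249028186221))
red 3059 [437.7 148. ] [407 115  71  73] [770.  104.7  48.3] (array([767.3, 105.1]), np.float64(55.81608432890282))
red 339 [481.8 138.2] [472 124  22  25] [802.1 114.   54.9] (array([802.4, 114.7]), np.float64(17.963810506131416))
red 4128 [257.7 187.9] [222 152  73  72] [608.5  69.1  55.6] (array([608.5,  68.2]), np.float64(66.64239477007881))
red 3046 [147.  345.9] [108 317  72  58] [ 472.9 -148.4    5.1] (array([ 489.8, -102.6]), np.float64(71.7090062973707))
yellow 5246 [112.3 118.9] [ 66  79 104  80] [478.5 129.5  44.5] (array([484.4, 129.1]), np.float64(67.89619980900945))
yellow 2165 [414.6 247.3] [380 225  68  58] [763.8   6.7  47.2] (array([762.1,   5.4]), np.float64(56.61164168263939))
yellow 5246 [112.3 118.9] [ 66  79 104  80] [478.5 129.5  44.5] (array([464.8, 126.9]), np.float64(79.03888040988711))
yellow 2165 [414.6 247.3] [380 225  68  58] [763.8   6.7  47.2] (array([788.3, -17.3]), np.float64(65.95692154491077))
top green 52 514 [373.2 215. ] [ 487.8 -313.9] 71.67585835867715
top green 6 514 [373.2 215. ] [ 494.4 -327.7] 74.79614564839655
top red 56 272 [317.8 219.1] [ 466.8 -149. ] 64.67975134262392
top blue 56 790 [145.4 214.9] [470.4 313.5] 84.87625000807316
top yellow 52 629 [215.3 220.3] [460.4 121.1] 75.18050106478826
scene red 56 255 [236.2 193.5] [598.3  74.2] 82.60761701926036
scene blue 56 205 [278.  183.2] [572.4 -64.1] 77.3973762779493
scene yellow 52 198 [246.8 221. ] [455.8 134.8] 61.2459125617915
```

View pics/top6.png

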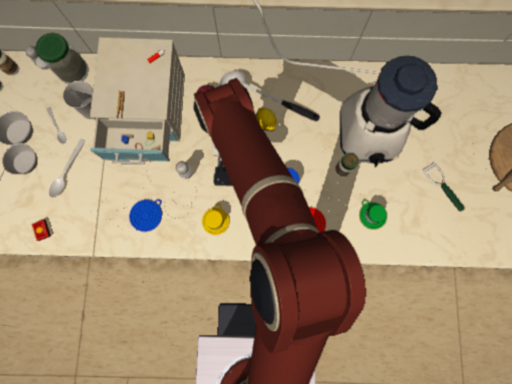

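View pics/w6.png

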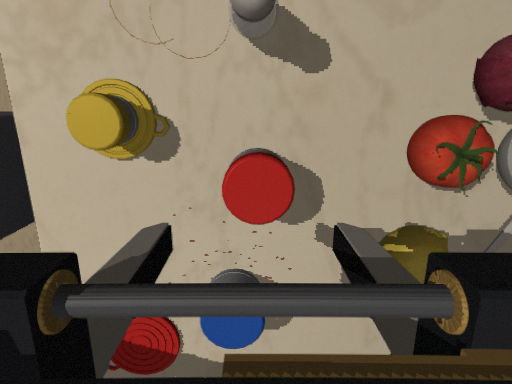

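The yellow pot stands on its mat at (97,120) in the wrist view, the red lid is at (258,188) and the green pot is on its mat at (373,214) in the top view. Red is next.

```bash
python3 -m inch '{"jaw":[1,1,1,1,1,0,0,0,0,0],"linear":[[0,0.06,0.8],[0,0,0.9],[0,0,0.7],[0,0,0.32],[0,0,0.15],[0,0,0],[0,0,0],[0,0,0],[0,0,0],[0,0,0]],"yaw":[0,0,0,0,0,0,0,0,0,0]}' 30
```

```text
time_s: 17.98
ee_pos: [609.0, 68.5, 43.5]
ee_rot: [179.9, -0.0, 90.0]
ft_force: [-1.2, 0.5, 5.7]
opening: 67.5
gripper_force: 30.0
```

```bash
python3 -m inch '{"jaw":[0,0,0,0,0,0,0,0,0,0],"linear":[[0,0,-0.2],[0,0,-0.7],[0,0,-0.8],[0,0,-0.6],[-0.6,-0.4,0],[-0.8,-0.55,0],[-0.8,-0.55,0],[-0.8,-0.55,0],[-0.8,-0.5,0],[-0.46,-0.3,0]],"yaw":[0,0,0,0,0,0,0,0,0,0]}'
python3 -m inch '{"jaw":[0,0,0,0,0,0,0,0],"linear":[[0,0,0],[0,0,0],[0,0,0.7],[0,0,0.7],[0,0,0.5],[0,0,0.19],[0,0,0],[0,0,0]],"yaw":[0,0,0,0,0,0,0,0]}'
python3 prof.py w7 47 34 66 466.3 -144.3
```

```text
time_s: 19.23
ee_pos: [463.3, -147.1, 157.1]
ee_rot: [-179.8, 0.1, 89.8]
ft_force: [1.0, -0.2, -2.7]
opening: 67.7
gripper_force: 30.0
time_s: 20.23
ee_pos: [466.8, -144.3, 53.8]
ee_rot: [179.9, 0.0, 90.0]
ft_force: [0.3, -0.5, -2.3]
opening: 67.6
gripper_force: 30.0
tcp [ 466.7 -144.5   53.9] [-0.4 -0.9 -2.1]
fwd dir [-0.  1.] mat rim -1.0277756813826997 pot centre -3.32072132236382
lid side extents [-39.6  39.8]
```

```bash
python3 -m inch '{"jaw":[0,0,0,0,0],"linear":[[0.03,0,0.05],[0,0,0.03],[0,0,0.01],[0,0,0],[0,0,0]],"yaw":[0,0,0,0,0]}'
python3 -m inch '{"jaw":[0,0,0],"linear":[[0,0,0.01],[0,0,0],[0,0,0]],"yaw":[0,0,0]}'
```

```text
time_s: 20.9
ee_pos: [466.0, -143.0, 49.5]
ee_rot: [179.9, 0.0, 90.0]
ft_force: [-1.2, 0.5, 6.1]
opening: 67.9
gripper_force: 30.0
time_s: 21.28
ee_pos: [466.0, -143.0, 49.4]
ee_rot: [179.9, 0.1, 90.0]
ft_force: [-2.9, -0.7, 9.9]
opening: 67.6
gripper_force: 30.0
```

```bash
python3 -m inch '{"jaw":[0,1,1,1,1,1,1,1,1,1],"linear":[[0,0,-0.015],[0,0,0],[0,0,0],[0,0,0],[0,0,-0.3],[0,0,-0.8],[0,0,-0.9],[0,0,-0.74],[0.7,0.9,0],[0.71,0.9,0]],"yaw":[0,0,0,0,0,0,0,0,0,0]}'
python3 -m inch '{"jaw":[1,1,1,1],"linear":[[0,0.52,0],[0,0,0],[0,0,0],[0,0,0]],"yaw":[0,0,0,0]}'
python3 wr.py w8 blue:56 red:62
```

```text
time_s: 22.52
ee_pos: [556.9, -73.1, 187.7]
ee_rot: [179.8, 0.1, 89.8]
ft_force: [0.7, -1.3, 1.1]
opening: 92.6
gripper_force: 0.0
time_s: 23.02
ee_pos: [580.6, -73.5, 185.9]
ee_rot: [-179.9, 0.0, 89.9]
ft_force: [-0.3, 0.4, 0.3]
opening: 92.8
gripper_force: 0.0
[580.8 -73.3 185.9]
blue 4058 [255.  186.4] [220 151  72  72] [582.5 -72.5  55.8] (array([582.5, -73.5]), np.float64(65.80967036556662))
red 1057 [488.   10.2] [459   0  53  24] [773.8  72.4  38.2] (array([758.5,  71.5]), np.float64(31.868330247816456))
red 2953 [146.7 230.7] [ 97 196  97  88] [ 464.4 -133.9   12.5] (array([ 485. , -119.9]), np.float64(78.92975969527734))
```

Blue lid is at (582.5, -73.5). Descending to grip it.

```bash
python3 -m inch '{"jaw":[1,1,1,1,1,0,0,0,0,0],"linear":[[0,0.01,0.8],[0,0,0.9],[0,0,0.7],[0,0,0.32],[0,0,0.14],[0,0,0],[0,0,0],[0,0,0],[0,0,0],[0,0,0]],"yaw":[0,0,0,0,0,0,0,0,0,0]}' 30
```

```text
time_s: 24.32
ee_pos: [583.0, -72.7, 43.7]
ee_rot: [179.9, 0.0, 90.0]
ft_force: [-1.5, -0.3, 5.8]
opening: 67.5
gripper_force: 30.0
```

```bash
python3 -m inch '{"jaw":[0,0,0,0,0,0,0,0],"linear":[[0,0,-0.2],[0,0,-0.7],[0,0,-0.8],[0,0,-0.7],[0.5,-0.7,0],[0.7,-0.8,0],[0.7,-0.64,0],[0,0,0]],"yaw":[0,0,0,0,0,0,0,0]}'
python3 -m inch '{"jaw":[0,0,0,0,0,0,0,0,0,0],"linear":[[0,0,0],[0,0,0],[0,0,0],[0,0,0],[0,0,0],[0,0,0],[0,0,0],[0,0,0],[0,0,0],[0,0,0]],"yaw":[-0.7,-0.9,-0.9,-0.9,-1,-1,-1,-1,-0.9,-0.7]}'
python3 -m inch '{"jaw":[0,0],"linear":[[0,0,0],[0,0,0]],"yaw":[0,0]}'
```

```text
time_s: 25.32
ee_pos: [471.7, 25.5, 162.8]
ee_rot: [-179.8, -0.0, 90.4]
ft_force: [0.3, -0.6, -2.7]
opening: 67.9
gripper_force: 30.0
time_s: 26.58
ee_pos: [475.6, 21.0, 162.3]
ee_rot: [-180.0, -0.0, -179.9]
ft_force: [-0.3, -0.4, -3.5]
opening: 67.6
gripper_force: 30.0
time_s: 26.82
ee_pos: [475.4, 21.8, 162.5]
ee_rot: [-180.0, -0.0, 179.8]
ft_force: [-0.2, -0.1, -1.5]
opening: 67.8
gripper_force: 30.0
```

```bash
python3 -m inch '{"jaw":[0,0,0,0,0,0,0,0,0,0],"linear":[[0,0.6,0],[0,0.9,0],[0,0.9,0],[0,0.9,0],[0,0.9,0],[0,0.9,0],[0,0.7,0],[0,0.34,0],[0,0,0],[0,0,0]],"yaw":[0,0,0,0,0,0,0,0,0,0]}'
python3 -m inch '{"jaw":[0,0,0,0,0,0],"linear":[[0,0,0.7],[0,0,0.7],[0,0,0.5],[0,0,0.27],[0,0,0],[0,0,0]],"yaw":[0,0,0,0,0,0]}'
python3 prof.py w9 47 34 66 476 329
```

```text
time_s: 28.08
ee_pos: [475.9, 327.1, 162.2]
ee_rot: [-179.8, -0.0, 179.9]
ft_force: [0.1, -0.9, -2.6]
opening: 67.9
gripper_force: 30.0
time_s: 28.82
ee_pos: [476.0, 329.7, 55.3]
ee_rot: [179.9, 0.1, 180.0]
ft_force: [-0.2, 0.4, -1.8]
opening: 67.9
gripper_force: 30.0
tcp [476.  329.9  55.4] [ 0.4 -0.1 -2. ]
fwd dir [-1.  0.] mat rim 1.0007007907410141 pot centre -2.5582988535620075
lid side extents [-39.6  39.6]
```

View pics/w9.png

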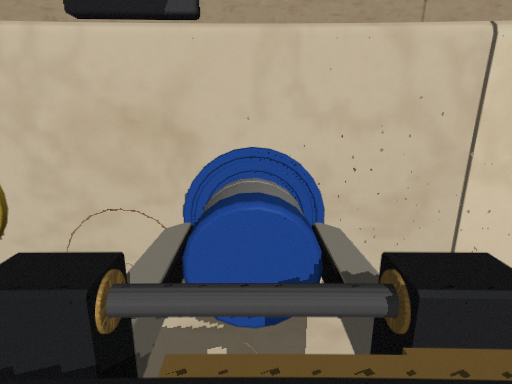

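The held blue pot is centred sideways on the mat (lid columns 185–322, mat 183–325) and a little too far from the robot. I'll shift it 2.5 mm and lower it.

```bash
python3 -m inch '{"jaw":[0,0,0,0,0],"linear":[[0.05,0,0.06],[0,0,0.04],[0,0,0.01],[0,0,0],[0,0,0]],"yaw":[0,0,0,0,0]}'
python3 -m inch '{"jaw":[0,0,0],"linear":[[0,0,0.01],[0,0,0],[0,0,0]],"yaw":[0,0,0]}'
```

```text
time_s: 29.5
ee_pos: [472.6, 329.6, 49.8]
ee_rot: [-180.0, 0.0, -180.0]
ft_force: [-2.3, -1.5, 5.3]
opening: 67.6
gripper_force: 30.0
time_s: 29.88
ee_pos: [472.6, 329.6, 49.7]
ee_rot: [-180.0, 0.0, -180.0]
ft_force: [-1.6, -2.4, 7.9]
opening: 68.0
gripper_force: 30.0
```

```bash
python3 -m inch '{"jaw":[0,1,1,1,1,1,1,1,1,1],"linear":[[0,0,-0.015],[0,0,0],[0,0,0],[0,0,0],[0,0,-0.3],[0,0,-0.9],[0,0,-1],[0,0,-1],[0,0,-0.8],[0,0,0]],"yaw":[0,0,0,0,0,0,0,0,0,0]}'
cat > fin.py <<'E'
import sys
from h import *
def pts(n,tag):
    c=ctrl.get_calibration(n); im,d=ctrl.camera(n); T=np.array(c['extrinsics'])
    cv2.imwrite(f'pics/{tag}.png',im[:,:,::-1])
    v,u=np.mgrid[:384,:512]; s=undist(np.c_[u.ravel(),v.ravel()],c)
    P=((np.c_[s,np.ones(len(s))]*d.reshape(-1,1))@T[:3,:3].T+T[:3,3]).reshape(384,512,3)
    return c,im,P
E=dict(red=(466,-144,47,34,62),blue=(475,329,47,34,62),yellow=(466,127.5,40,25,52),green=(494.5,-326.5,40,25,52))
n,tag=sys.argv[1:3]; c,im,P=pts(n,tag); z=P[...,2]
for col in sys.argv[3:]:
    x,y,R,r,h=E[col]; m=cv2.dilate(mask(im,col,80,35),np.ones((3,3)))>0
    near=m&(np.hypot(P[...,0]-x,P[...,1]-y)<R+8)
    lid=near&(abs(z-h)<4); mat=near&(z<12)&(np.hypot(P[...,0]-x,P[...,1]-y)<R+8)
    # lid: circle of its contour on z=h ; mat: rim points of known radius that are the outer contour of lid+mat
    print(col,'n',lid.sum(),mat.sum(),'lid',*circ(lid,c,h),'mean',P[lid].mean(0))
    from scipy.optimize import least_squares
    q=P[mat][:,:2]; hull=cv2.convexHull(np.c_[q].astype(np.float32)).reshape(-1,2)
    f=least_squares(lambda s:np.linalg.norm(hull-s,axis=1)-R,[x,y],loss='soft_l1',f_scale=0.5); print('   mat',f.x,np.abs(f.fun).mean())
E
python3 fin.py wrist w10 blue
```

```text
time_s: 31.12
ee_pos: [473.5, 331.5, 253.5]
ee_rot: [179.7, 0.4, -180.0]
ft_force: [-0.5, 1.0, -1.2]
opening: 92.7
gripper_force: 0.0
blue n 2821 1581 lid [473.3 329. ] 65.92801027364203 mean [472.6 329.   62. ]
   mat [474.4 330.3] 2.6450290568050376
```

View pics/w10.png

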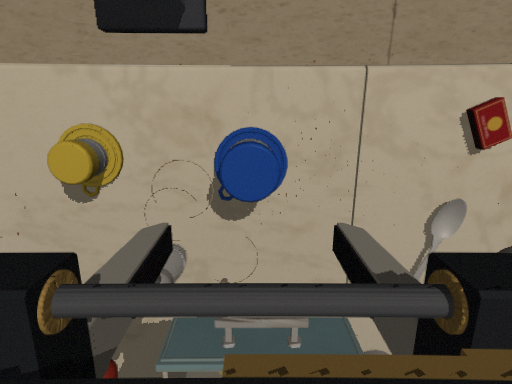

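Blue stands on its mat at (251,165), within about 1.5 mm of centre. Now checking the other three from above.

```bash
python3 -m inch '{"jaw":[1,1,1,1,1,1,1],"linear":[[0,-0.6,0],[0,-0.9,0],[0,-1,0],[0,-0.9,0],[0,-0.6,0],[0,0,0],[0,0,0]],"yaw":[0,0,0,0,0,0,0]}'
python3 fin.py wrist w11 yellow
python3 -m inch '{"jaw":[1,1,1,1,1,1,1,1,1],"linear":[[0,-0.6,0],[0,-0.9,0],[0,-1,0],[0,-1,0],[0,-1,0],[0,-0.9,0],[0,0,0],[0,0,0],[0,0,0]],"yaw":[0,0,0,0,0,0,0,0,0]}'
python3 fin.py wrist w12 red
python3 -m inch '{"jaw":[1,1,1,1,1,1,1],"linear":[[0,-0.6,0],[0,-0.9,0],[0,-1,0],[0,-1,0],[0,-0.1,0],[0,0,0],[0,0,0]],"yaw":[0,0,0,0,0,0,0]}'
python3 fin.py wrist w13 green
python3 -c "
import cv2,numpy as np
cv2.imwrite('pics/c13.png',cv2.resize(np.hstack([cv2.imread(f'pics/w{i}.png')[60:260,100:400] for i in (11,12,13)]),(800,178)))"
```

```text
time_s: 32.05
ee_pos: [472.3, 130.3, 248.6]
ee_rot: [179.9, -0.1, -179.9]
ft_force: [0.3, 0.2, -1.1]
opening: 93.1
gripper_force: 0.0
yellow n 1493 1912 lid [464.4 127.6] 47.97483404472594 mean [464.1 127.6  51.9]
   mat [463.5 127.4] 2.671642114494732
time_s: 33.22
ee_pos: [473.1, -138.2, 249.2]
ee_rot: [180.0, 0.0, -179.8]
ft_force: [-0.1, -0.1, 0.4]
opening: 93.2
gripper_force: 0.0
red n 2925 1722 lid [ 464.9 -144.6] 65.80147230513145 mean [ 464.3 -144.6   62. ]
   mat [ 468.8 -144.6] 3.047859277717409
time_s: 34.15
ee_pos: [473.4, -318.1, 249.4]
ee_rot: [180.0, 0.0, -179.8]
ft_force: [0.4, 0.2, 0.4]
opening: 92.8
gripper_force: 0.0
green n 1403 1681 lid [ 493.1 -326.7] 48.09341325497099 mean [ 492.8 -326.7   51.9]
   mat [ 494.2 -328.1] 2.8564721161273585
```

View pics/c13.png

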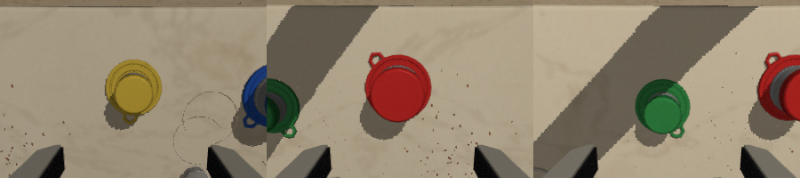

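```bash
cat > mat.py <<'E'
import sys
from h import *
from scipy.optimize import least_squares
E=dict(red=(466,-144,47,34,62),blue=(475,329,47,34,62),yellow=(466,127.5,40,25,52),green=(494.5,-326.5,40,25,52))
col=sys.argv[1]; x,y,R,r,h=E[col]
c=ctrl.get_calibration('wrist'); im,d=ctrl.camera('wrist')
for a,ce,b,m in blobs(im,col,300,smin=80,vmin=30):
    p0=onplane(ce,c,30)[0]
    if np.hypot(*(p0[:2]-[x,y]))>40: continue
    cs,_=cv2.findContours(m.astype(np.uint8),cv2.RETR_EXTERNAL,cv2.CHAIN_APPROX_NONE); q=max(cs,key=len).reshape(-1,2)
    out={}
    for nm,z,rad in (('mat',6,R),('lid',h,r)):
        p=onplane(q,c,z)[:,:2]; s=np.array([x,y],float)
        for t in (8,5,3,2,1.5,1.5):
            k=abs(np.linalg.norm(p-s,axis=1)-rad+.4)<t
            s=least_squares(lambda s:np.linalg.norm(p[k]-s,axis=1)-rad+.4,s,loss='soft_l1').x
        ang=np.degrees(np.arctan2(*(p[k]-s).T[::-1])); out[nm]=s; print(col,nm,s,'n',k.sum(),'of',len(p),'span',np.histogram(ang,8,(-180,180))[0])
    print('lid-mat',out['lid']-out['mat'])
E
python3 mat.py green
python3 -m inch '{"jaw":[1,1,1,1,1,1,1],"linear":[[0,0.6,0],[0,0.9,0],[0,1,0],[0,1,0],[0,0,0],[0,0,0],[0,0,0]],"yaw":[0,0,0,0,0,0,0]}' >/dev/null
python3 mat.py red
```

```text
green mat [ 492.7 -327.6] n 153 of 184 span [23 21 21 21 11 16 18 22]
green lid [ 493.3 -322.9] n 21 of 184 span [ 0  0  0 11  3  7  0  0]
lid-mat [0.6 4.7]
red mat [ 465.9 -144.5] n 174 of 225 span [16 25 25 14 15 25 27 27]
red lid [ 464.1 -145.1] n 57 of 225 span [ 0  0  7 21 21  8  0  0]
lid-mat [-1.8 -0.6]
```

Lid-to-mat offsets are all about 1–1.5 mm, the pots are upright, and the gripper is clear of everything at z≈250. Handing in.

```bash
python3 -c "
from plant import ctrl
s=ctrl.get_state(); print(s['time_s'],s['ee_pos'],s['ft_force']); print(ctrl.sign_off())"
```

```text
35.175 [ 472.66429441 -146.90172183  248.65542179] [-0.20552419  0.09861769 -0.74158381]
the job is handed in; nothing more can be done
None
```

All four pots stand upright on the mats of their lid colours, within about 2 mm of centre by camera; I kept the gripper clear of the salt shaker and spice jar but did not re-measure them, and handed in at about 35 s.

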